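True the slack side of an instrument box with a square

TASK

The side panel of the red box leans out because its screws are still slack. Take the steel square from its blue rubber mat and, holding it, press its stock down flat on the stone plate and its blade against the middle part of that panel, firmly but gently, until the panel is fully upright and the corner is flush with no gap on either face, and keep both faces pressed together for at least a second. Then stand the square back on its mat and let go; use only the square on the box, never the gripper, and leave the tube rack, the gauge and the beaker alone.

Things in the scene. Friction and masses are not known exactly. Their poses are not given: they have to be found in the camera images.
- plate: Fixed levelling plate: stone-grey flat top 210 mm (its x) by 360 mm (its y), on a white body with black levelling screws. Origin below the centre, top surface 55 mm above the origin, z up. The feet are wound out differently each time, so the height varies by some mm.
- box: Open-topped box of red anodised aluminium, fixed on the plate: 150 mm (its x) by 120 mm (its y) without spacers, 65 mm high, walls 10 mm. Origin: centre of the underside, on the plate's top; z up. Its +y side is the slack panel, set off from the walls by black spacer strips whose thickness (1 to 20 mm) differs each time and is not measured. Pressing the box with 25 N would mark the finish.
- panel (a joint): Lean of the slack red side panel (150 mm long, 10 mm thick, 65 mm high) about its bottom outer edge, rad: 0 is upright, home against the spacers (a firm stop); up to 0.14 leans outward (to the box's +y). It is stiff, about 0.15 N m: 2 to 3 N at its top edge moves it, and it stays where it is left.
- panel_foot (a point): On the plate's top at the middle of the panel, 60 mm from the box's origin along its +y: where the upright panel's outer face would stand with no spacers. The real face lies 1 to 20 mm further out (+y), parallel to the box's x. The axes are those of the box.
- square: Steel engineer's square, 0.36 kg, loose, standing on its stock. Dark stock 100 mm long (its x), 18 mm thick (its y), 24 mm high; bright blade 5 mm thick, 18 mm wide, rising at the +x end to 70 mm above the underside, its outer edge level with the stock's end face. Origin: centre of the stock's underside; x points to the blade end, z up. Grip across the 18 mm, best 10 mm behind the middle.
- square_corner (a point): The square's outer corner: bottom of the blade end, 50 mm from its origin along its x. In use the square's x points at the panel (to the box's -y). Set it down slowly, then press it on the panel with some 6 to 10 N (4 to 14 counts) and down with some 8 to 14 N; friction on the panel takes up part of the downward push, and the plate must feel 2 to 18 N.
- mat: Blue rubber mat fixed on the bench, 150 mm (its x) by 120 mm (its y), 4 mm thick; origin at the centre of its underside, z up. The square stands on it at the start, with its x roughly along the mat's x, and goes back anywhere on it, upright.
- rack: White tube rack, 124 by 84 mm, 45 mm high, loose bystander on the bench; origin at the centre of its underside.
- gauge: Black pressure gauge lying on its back, 60 mm across, with a steel valve on a brass stem (82 mm to its +x, 42 mm high), loose bystander; origin under the dial.
- beaker: Small glass beaker, 54 mm across, 70 mm high, loose bystander; origin at the centre of its underside.
Things that resemble listed ones, but are neither listed nor needed, are in the scene too. Of the things that look like the square, take the one that is farthest to the robot's right at the start. There is more than one size of the mat; the job needs the larger.

How it is judged:
On the way:
1. the square is pressed flush into the corner: stock flat on the plate (2 to 18 N) and at the same time blade on the middle of the upright panel (4 to 14 N), for 1 s (contact force between square and plate between 2 and 18 N and contact force between square and box between 4 and 14 N and value of joint panel below 0.012 rad and angle between square's own z axis and vertical below 0.025 rad and angle between the x axis of square and the y axis of box, either way round below 0.05 rad and y of square_corner in the frame of box between 0.058 and 0.083 m and z of square_corner in the frame of box between -0.002 and 0.002 m and x of square_corner in the frame of box between -0.06 and 0.06 m), for 1 s.
At the end, for the whole second after the job is handed in: the panel stays upright (lean under 0.015 rad), and the square stands upright on its stock on the mat (its centre over the mat, tilt under 0.06 rad), at rest and released (value of joint panel below 0.015 rad and x of square in the frame of mat between -0.065 and 0.065 m and y of square in the frame of mat between -0.055 and 0.055 m and z of square in the frame of mat between 0.002 and 0.007 m and angle between square's own z axis and vertical below 0.06 rad and linear speed of square below 0.01 m/s); the robot touches nothing.
It fails at once if the square is struck or pressed on the plate with over 40 N (contact force between square and plate above 40 N).
It fails at once if the square is struck or pressed on the box with over 25 N (contact force between square and box above 25 N).
It fails at once if the gripper or arm touches the red box (contact force between any of the fingers, the arm and box above 1 N).
It fails at once if the tube rack, gauge or beaker is moved more than 15 mm (distance of any of rack, gauge, beaker from where it was at the start of the episode above 0.015 m).
It also fails if it takes over 72 s, if anything falls off the work surface, if the arm or the gripper's body presses on something with over 40 N, if the wrist force passes 120 N, or if a joint passes its speed limit or range.

ROBOT

A 6-joint arm with a two-finger parallel gripper is mounted at the origin on the work surface. World frame = base frame: x ahead of the robot, y to its left, z up, the work surface at z = 0. Lengths are in m, angles in rad, forces in N, time in s.
With the tool pointing down it reaches from about 0.25 to 0.8 m from the base axis. Payload 8.5 kg.
Tool frame: the origin (TCP) lies on the centre line of the jaws, within the pads' length; the fingertips stand 17 mm ahead of it and the grasp point (between the pads) lies 2 mm behind it (bot.tips_ahead is the distance from the TCP to the fingertips, in m); z points along the fingers, y is the line along which they close (so a half turn about z gives the same grasp; the last joint's range is limited). The gripper opens to 85 mm and grips with 20 to 120 N. Pads are 22 mm wide; open, the fingers measure 114 mm over their backs; the gripper's body (76 mm by 85 mm) begins 54 mm behind the grasp point. The pads swing forward as they close: fully open they stand 13 mm farther back than shut.
Start: joints at [-1.282, 0.238, -0.013, 1.319, 0, 1.571], TCP at [0.15, -0.503, 0.248] pointing down, gripper open.
Joint ranges: [-2.66, 2.66], [-1.03, 1.9], [-1.14, 1.46], [-1.82, 2.27], [-1.45, 1.34], [-3.14, 3.14]. Speed limits (rad/s): [2.22, 2.22, 2.79, 3.14, 3.14, 3.14].

INTERFACE

Orientations are given as a unit quaternion [w, x, y, z].
In Python, from rig import bot gives the robot as it stands.
- The arm moves only by the tool servo_tool, never from a script. Its argument "motion" is a list of rows, each a list of 3 entries, a list of its own where there are three numbers: the opening, from 0 (shut) to 1 (fully open), then the shift along the tool's x, y, z in m, then the turn about the tool's z in degrees. A call has 1 to 8 rows; each row is the pose to reach, as a shift and turn from the pose commanded when the call began, along the tool's axes at that moment; what a row does not reach only later rows make up. A row lasts 1/12 s, in which the tool goes at most 41.7 mm and 7.16 degrees, less where a joint would pass 70% of its speed; a pose out of reach is approached as far as the arm can. A call with a gripper value outside its range is refused whole. The fingers move at their own pace and stop on an object; "squeeze" is the grip in N (left out, the last holds). Time passes only in rows, so rows that repeat a pose let the fingers close. It gives the time, the measured TCP pose, the force, the opening and the grip force at its end, in the units of the state.
- bot.read_state(): the state, without advancing time (a new reading comes with each control period).
- bot.capture(name): name is "side" or "top" or "wrist"; returns the picture (400x640x3 uint8, blue, green, red); there is no depth.
- bot.camera_model(name): a dict with "K" (3x3 intrinsics, pixels), "rvec" (rotation vector, rad) and "tvec" (3), from world to camera coordinates, as OpenCV has them. Camera axes: x right, y down, z forward; pixel columns grow to the right and rows downward; lengths in m; the calibration is good to about 2 mm. A picture is of the moment at which its call begins: read the wrist's pose just before it. camera_model takes no time and is no camera call; for the wrist camera it gives the pose at the moment of the call.
- bot.job_done(): hands the job in; it is judged then, once.
The state is a dict: "clock": time; "qpos": joint angles; "qvel": joint speeds; "tau": joint torques, N m; "eef_pos": TCP position; "tool_rot": TCP orientation; "force": force on the tool from outside, world axes, zero at the start; "ft_torque": the same for the moment, N m; "finger_gap": finger opening in m; "grip_force": force on a finger pad.
Only numpy, scipy, OpenCV 4.12 (cv2) and the standard library are available. Lean on these libraries where they do the work, as an engineer would, in place of code of your own. Each camera call takes 0.05 s, during which the arm holds its last target. There are 200 camera calls.

## Working session

There is one attempt and no reset: what is moved stays moved. The work goes in short steps, Python scripts to look and compute and a tool call to move; the robot and the scene stay as the last step left them, time stands still between calls to the robot, and variables do not carry over. Pictures are saved under pics/ and viewed, at most 10 in all, crops included, and the job is handed in when it is done.

Besides the shell and the picture viewer there is one more tool, called as name(argument=value, ...) on one line, values as JSON. servo_tool: Moves the arm, as the interface text tells. Its arguments: {"type":"object","properties":{"motion":{"type":"array"},"squeeze":{"type":"number"}},"required":["motion"]}

```bash
mkdir -p pics; ls; python3 - <<'E'
from rig import bot
import cv2
s=bot.read_state();print(s)
for n in("side","top"):
    im=bot.capture(n);cv2.imwrite(f"pics/{n}0.png",im)
    m=bot.camera_model(n);print(n,m)
E
```

```text
pics
{'clock': 0.0, 'qpos': array([-1.28197950e+00,  2.38799963e-01, -1.42419934e-02,  1.31921673e+00,
        3.90534868e-05,  1.57077565e+00]), 'qvel': array([-0.00107253, -0.00042134, -0.00024523, -0.00020175,  0.00035315,
        0.00081515]), 'tau': array([ 3.02389577e-03, -5.38782442e+01,  3.46436512e+01,  1.88154884e-02,
        3.53327368e-04,  2.60060398e-05]), 'eef_pos': array([ 0.14942893, -0.50287682,  0.24767233]), 'tool_rot': array([-7.26378582e-04,  9.89589462e-01,  1.43917204e-01, -8.58906996e-05]), 'force': array([ 0.39162082, -0.35721727,  0.93717235]), 'ft_torque': array([-0.00439533, -0.01704855,  0.07672236]), 'grip_force': 0.0, 'finger_gap': 0.08550399533318756}
side {'K': array([[484.99107233,   0.        , 326.73617193],
       [  0.        , 484.99107233, 200.280029  ],
       [  0.        ,   0.        ,   1.        ]]), 'rvec': array([ 0.63872502, -2.69884308,  1.04439329]), 'tvec': array([0.48888155, 0.21955367, 1.54897898])}
top {'K': array([[429.40004871,   0.        , 321.89777471],
       [  0.        , 429.40004871, 197.02946052],
       [  0.        ,   0.        ,   1.        ]]), 'rvec': array([ 2.1984911 , -2.21514798,  0.04170499]), 'tvec': array([0.02335517, 0.54776895, 1.38017748])}
```

View pics/top0.png

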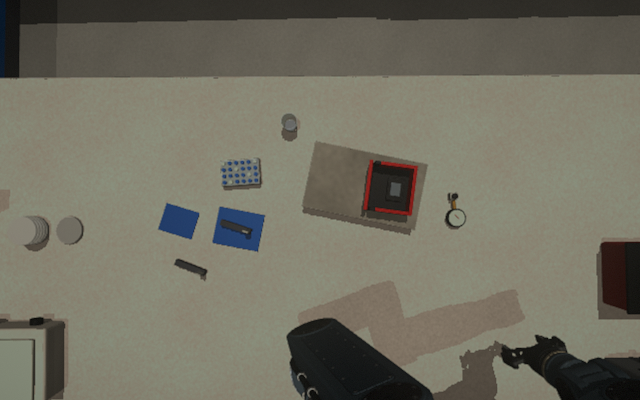

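View pics/side0.png

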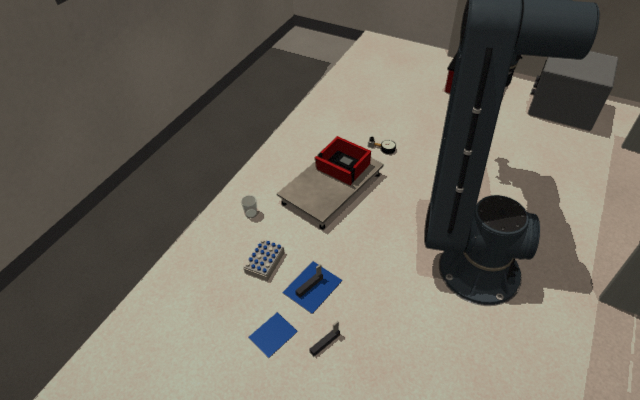

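The top view shows two squares: A on the larger mat at (237,229) and B on the bare bench at (191,268). The robot's right is image right, so A is the one; its blade end is at about (252,233), facing the box. The panel is the box's left side, near (368,187), facing the free part of the plate. I'll measure these and check the choice in a close crop.

```bash
cat > h.py <<'E'
import numpy as np, cv2
from rig import bot
def ray(m,px,z):
    R,_=cv2.Rodrigues(m["rvec"]);c=-R.T@m["tvec"]
    px=np.atleast_2d(px).astype(float)
    d=np.c_[(px-m["K"][:2,2])/m["K"][0,0],np.ones(len(px))]@R
    return c+d*((z-c[2])/d[:,2:3])
def rect(mask,m,z):
    """largest blob -> world centre, sides, yaw of the long side (deg)"""
    cs,_=cv2.findContours(mask.astype(np.uint8),cv2.RETR_EXTERNAL,cv2.CHAIN_APPROX_NONE)
    out=[]
    for c in sorted(cs,key=cv2.contourArea,reverse=True)[:3]:
        if cv2.contourArea(c)<30: continue
        p=ray(m,c[:,0,:],z)[:,:2]
        (x,y),(w,h),a=cv2.minAreaRect((p*1000).astype(np.float32))
        if w<h: w,h,a=h,w,a+90
        out.append((round(x),round(y),round(w),round(h),round((a+90)%180-90,1),c[:,0].mean(0).round()))
    return out
E
python3 - <<'E'
from h import *
im=cv2.imread("pics/top0.png");m=bot.camera_model("top")
b,g,r=[im[...,i].astype(int) for i in range(3)]
def win(mask,x0,y0,x1,y1):
    o=np.zeros_like(mask);o[y0:y1,x0:x1]=mask[y0:y1,x0:x1];return o
print("mats",rect((b>g+40)&(b>r+40),m,.004))
print("stock",rect(win((im.max(2)<75),210,200,270,260),m,.028), "hsv",im[229,237],im[268,191])
print("redbox",rect(win((r>g+40)&(r>b+40),350,140,440,230),m,.125))
hs=cv2.cvtColor(im,cv2.COLOR_BGR2HSV)
print("bg",im[100,350],im[160,330],im[220,340],im[220,150])
a=cv2.resize(im[140:245,295:435],None,fx=4,fy=4,interpolation=cv2.INTER_CUBIC)
c=cv2.resize(im[195:285,165:275],None,fx=4,fy=4,interpolation=cv2.INTER_CUBIC)
W=max(a.shape[1],c.shape[1]);o=np.zeros((600,800,3),np.uint8)
a=cv2.resize(im[145:235,300:430],None,fx=5,fy=5)[:400];c=cv2.resize(im[200:280,170:270],None,fx=2,fy=2)
o[:a.shape[0],:a.shape[1]]=a
o[440:600,:200]=c
s=cv2.imread("pics/side0.png");d=cv2.resize(s[250:360,270:360],None,fx=1.4,fy=1.4)
d=cv2.resize(s[250:310,275:350],None,fx=2.5,fy=2.5);o[450:600,210:210+d.shape[1]]=d
e=cv2.resize(s[130:225,270:395],None,fx=1.5,fy=1.5);o[455:455+e.shape[0],420:420+e.shape[1]]=e[:145]
cv2.imwrite("pics/crop1.png",o)
E
```

```text
mats [(448, 291, 145, 115, 78.6, array([238., 228.])), (475, 484, 107, 86, 72.5, array([179., 221.]))]
stock [(449, 295, 105, 34, 70.0, array([236., 228.]))] hsv [50 52 54] [49 50 51]
redbox [(569, -201, 150, 109, -8.1, array([402., 189.])), (582, -117, 151, 13, -8.1, array([368., 184.]))]
bg [114 132 138] [ 83  98 107] [ 99 114 116] [118 137 137]
```

View pics/crop1.png

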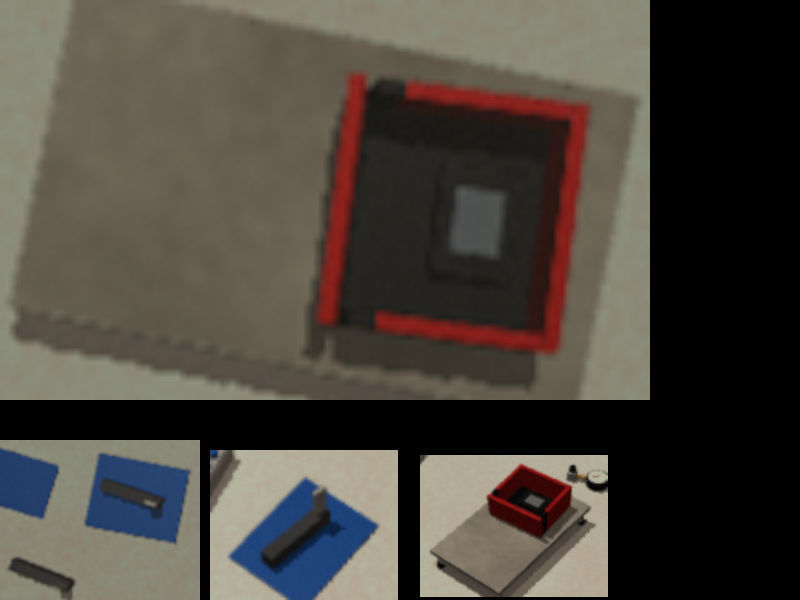

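The crop confirms square A on the larger mat with its blade towards the box, and the leaning panel is the box's left side. The box's x axis is at yaw −8.1°. Now I'll move over the mat.

servo_tool(motion=[[1,[0.021,-0.028,0],-7.1],[1,[0.042,-0.056,0],-14.2],[1,[0.064,-0.085,0],-21.3],[1,[0.085,-0.113,0],-28.4],[1,[0.106,-0.141,0],-35.5],[1,[0.127,-0.17,0],-42.6],[1,[0.149,-0.198,0],-49.7],[1,[0.17,-0.226,0],-56.8]])

```text
clock: 0.77
eef_pos: [0.2481, -0.2365, 0.2481]
tool_rot: [-0.0, 0.8, 0.599, 0.0]
force: [1.5, -0.5, 1.2]
finger_gap: 0.0851
grip_force: 0.0
```

servo_tool(motion=[[1,[0.035,0.002,0],0],[1,[0.07,0.005,0],0],[1,[0.106,0.007,0],0],[1,[0.141,0.01,0],0],[1,[0.176,0.012,0],0],[1,[0.211,0.014,0],0],[1,[0.246,0.017,0],0],[1,[0.281,0.019,0],0]])

```text
clock: 1.43
eef_pos: [0.3469, 0.0275, 0.2484]
tool_rot: [0.0, 0.802, 0.597, 0.0]
force: [0.8, -1.0, 0.0]
finger_gap: 0.0854
grip_force: 0.0
```

servo_tool(motion=[[1,[0.035,0.002,0],0],[1,[0.07,0.005,0],0],[1,[0.106,0.007,0],0],[1,[0.141,0.01,0],0],[1,[0.176,0.012,0],0],[1,[0.211,0.014,0],0],[1,[0.246,0.017,0],0],[1,[0.246,0.017,0],0]])

```text
clock: 2.1
eef_pos: [0.4355, 0.2613, 0.2472]
tool_rot: [-0.001, 0.801, 0.598, 0.001]
force: [-1.0, -1.0, -0.8]
finger_gap: 0.0854
grip_force: 0.0
```

```bash
python3 - <<'E'
from h import *
s=bot.read_state();m=bot.camera_model("wrist");im=bot.capture("wrist");cv2.imwrite("pics/w1.png",im)
np.savez("w1.npz",**m,pos=s["eef_pos"])
R,_=cv2.Rodrigues(m["rvec"]);print(s["eef_pos"],-R.T@m["tvec"],R[2],s["clock"],bot.read_state()["qpos"])
E
```

```text
[0.43545409 0.26125336 0.24721138] [0.45829872 0.33315807 0.37207349] [-0.08339849 -0.28046241 -0.95623508] 2.1 [ 5.37466136e-01  2.05954554e-01 -5.89664340e-02  1.30701486e+00
  3.10209122e-04  2.39589753e+00]
```

View pics/w1.png

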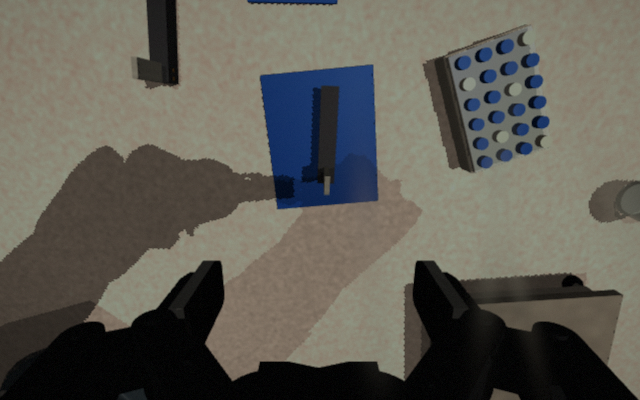

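The wrist view shows the mat (262–378, 66–208) with the stock from (329,87) to (325,172), the blade top at about (326,186), the rack on the right and the decoy square at top left.

```bash
python3 - <<'E'
from h import *
d=np.load("w1.npz");im=cv2.imread("pics/w1.png").astype(int)
sub=im[70:205,270:372]
gray=(sub.max(2)-sub.min(2)<22)&(sub.max(2)<80)
n,l,st,c=cv2.connectedComponentsWithStats(gray.astype(np.uint8));print(st[1:][st[1:,4]>30])
k=1+st[1:,4].argmax();M=np.zeros(im.shape[:2],bool);M[70:205,270:372]=l==k
print("stock top",rect(M,d,.028))
for y in range(86,180,8):print(y,np.where(M[y])[0][[0,-1]] if M[y].any() else 0, end=";")
b,g,r=[im[...,i] for i in range(3)]
B=(b>g+25)&(b>r+25);print("mat",rect(cv2.morphologyEx(B.astype(np.uint8),cv2.MORPH_CLOSE,np.ones((25,25))),d,.004))
top=np.array([[329,87],[326,168],[326,186]]);print(ray(d,top[:2],.028),ray(d,top[2:],.074))
print(im[80:100,328].tolist()[::3],im[160:196,326].tolist()[::3])
E
```

```text
[[  47   16   22  109 1645]
 [   0  106    7   26  107]]
stock top [(456, 293, 112, 18, 71.3, array([327., 143.]))]
86 [322 332];94 [321 337];102 [320 337];110 [320 336];118 [320 336];126 [319 336];134 [319 335];142 [319 335];150 [318 334];158 [318 334];166 [318 334];174 [317 333];mat [(451, 293, 148, 119, 78.6, array([322., 135.])), (653, 276, 125, 80, -86.3, array([502., 100.])), (461, 433, 87, 3, -16.5, array([292.,   1.]))]
[[0.47302739 0.34489372 0.028     ]
 [0.44752247 0.26727073 0.028     ]] [[0.44420572 0.25959024 0.074     ]]
[[109, 57, 29], [108, 57, 29], [47, 39, 36], [38, 38, 39], [35, 34, 36], [36, 36, 38], [36, 37, 38]] [[37, 39, 39], [37, 38, 38], [34, 36, 36], [29, 35, 37], [30, 35, 36], [26, 31, 30], [82, 92, 97], [78, 90, 93], [78, 90, 94], [80, 91, 94], [83, 94, 99], [76, 87, 92]]
```

Square origin is about (0.457, 0.298) with its x at yaw −108.4°, so the grasp goes at (0.460, 0.307) with a +2° turn. Approach to 0.09 m first.

servo_tool(motion=[[0.5,[0.02,0.004,0.02],2],[0.5,[0.04,0.008,0.05],2],[0.5,[0.051,0.0105,0.085],2],[0.5,[0.051,0.0105,0.12],2],[0.5,[0.051,0.0105,0.155],2],[0.5,[0.051,0.0105,0.157],2],[0.5,[0.051,0.0105,0.157],2],[0.5,[0.051,0.0105,0.157],2]])

```text
clock: 2.82
eef_pos: [0.4588, 0.3021, 0.093]
tool_rot: [-0.0, 0.813, 0.583, 0.001]
force: [0.2, 0.4, 0.0]
finger_gap: 0.0427
grip_force: 0.0
```

```bash
python3 - <<'E'
from h import *
s=bot.read_state();m=bot.camera_model("wrist");im=bot.capture("wrist");cv2.imwrite("pics/w2.png",im)
np.savez("w2.npz",**m);print(s["eef_pos"],s["tool_rot"],s["finger_gap"],bot.tips_ahead)
E
```

```text
[0.45882656 0.30211149 0.09297789] [-5.74824996e-06  8.12528243e-01  5.82921565e-01  5.50154163e-04] 0.042747990621747216 0.017
```

View pics/w2.png

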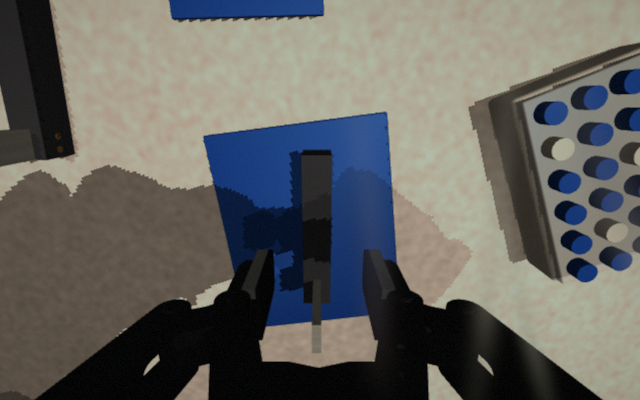

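The stock lies centred between the jaws (304–331, 152–303), with the blade at (317, 280–352). I'll check the offset to the TCP.

```bash
python3 - <<'E'
from h import *
d=np.load("w2.npz")
P=ray(d,[[302,155],[332,155],[304.5,300],[329,300]],.028)[:,:2]
back=P[:2].mean(0);front=P[2:].mean(0);v=front-back;v/=np.hypot(*v)
print(P,np.degrees(np.arctan2(v[1],v[0])),np.linalg.norm(front-back),np.linalg.norm(P[0]-P[1]),np.linalg.norm(P[2]-P[3]))
s=bot.read_state();g=back+v*40;w,x,y,z=s["tool_rot"];a=2*np.arctan2(y,x);e=g-s["eef_pos"][:2]
print("yaw",np.degrees(a),"shift",e@[np.cos(a),np.sin(a)],e@[np.sin(a),-np.cos(a)])
E
```

```text
[[0.46629594 0.34877504]
 [0.48285853 0.34316605]
 [0.43535397 0.25654029]
 [0.45090955 0.25126779]] -108.85768993575633 0.09728853446572368 0.017486567614739667 0.016424841263379793
yaw 71.31545028161108 shift -39.95382586667493 -0.12038101285788727
```

servo_tool(motion=[[0.5,[0.0066,0.0007,0.02],0],[0.5,[0.0066,0.0007,0.045],0],[0.5,[0.0066,0.0007,0.06],0],[0.5,[0.0066,0.0007,0.068],0],[0.5,[0.0066,0.0007,0.068],0],[0.5,[0.0066,0.0007,0.068],0],[0.2,[0.0066,0.0007,0.068],0],[0.2,[0.0066,0.0007,0.068],0]], squeeze=40)

```text
clock: 3.53
eef_pos: [0.4618, 0.3089, 0.0249]
tool_rot: [-0.0, 0.812, 0.583, 0.001]
force: [-3.2, 0.3, 1.0]
finger_gap: 0.0195
grip_force: 1.0
```

servo_tool(motion=[[0,[0,0,0],0],[0,[0,0,0],0],[0,[0,0,0],0],[0,[0,0,0],0],[0,[0,0,0],0],[0,[0,0,0],0]], squeeze=100)

```text
clock: 4.03
eef_pos: [0.4618, 0.309, 0.0252]
tool_rot: [-0.0, 0.812, 0.583, 0.001]
force: [-2.0, -0.3, 10.0]
finger_gap: 0.0161
grip_force: 98.3
```

servo_tool(motion=[[0,[0,0,-0.01],0],[0,[0,0,-0.04],0],[0,[0,0,-0.075],0],[0,[0,0,-0.11],0],[0,[-0.02,0.018,-0.135],0],[0,[-0.045,0.04,-0.145],0],[0,[-0.07,0.062,-0.145],0],[0,[-0.095,0.084,-0.145],0]])

```text
clock: 4.7
eef_pos: [0.5109, 0.1905, 0.1704]
tool_rot: [0.0, 0.812, 0.584, 0.001]
force: [1.1, 0.2, -4.4]
finger_gap: 0.0157
grip_force: 98.4
```

servo_tool(motion=[[0,[-0.025,0.022,0],-1.8],[0,[-0.05,0.044,0],-3.6],[0,[-0.075,0.066,0],-5.4],[0,[-0.1,0.088,0],-7.2],[0,[-0.125,0.11,0],-9],[0,[-0.15,0.132,0],-10.8],[0,[-0.165,0.1455,0],-10.8],[0,[-0.165,0.1455,0],-10.8]])

```text
clock: 5.37
eef_pos: [0.5966, -0.0153, 0.1688]
tool_rot: [0.001, 0.755, 0.656, -0.0]
force: [-0.3, -0.3, -3.6]
finger_gap: 0.016
grip_force: 98.4
```

```bash
python3 - <<'E'
from h import *
s=bot.read_state();m=bot.camera_model("wrist");im=bot.capture("wrist");cv2.imwrite("pics/w3.png",im)
np.savez("w3.npz",**m)
t=bot.capture("top");cv2.imwrite("pics/t3.png",t);sd=bot.capture("side");cv2.imwrite("pics/s3.png",sd)
print(s["eef_pos"],s["tool_rot"],s["force"],s["qpos"])
o=np.zeros((600,640,3),np.uint8);o[:400]=im
a=cv2.resize(t[140:240,290:450],None,fx=2,fy=2);o[400:600,:320]=a
a=cv2.resize(sd[110:230,260:420],None,fx=1.65,fy=1.65);o[400:598,330:330+a.shape[1]]=a[:198]
cv2.imwrite("pics/c3.png",o)
E
```

```text
[ 0.59656997 -0.01525957  0.16876736] [ 7.28065402e-04  7.55092469e-01  6.55617900e-01 -4.85518703e-05] [-0.27904563 -0.25374167 -3.60725888] [-2.50192866e-02  3.94447985e-01  7.98401414e-03  1.18342219e+00
 -1.14076429e-03  1.68657111e+00]
```

View pics/c3.png

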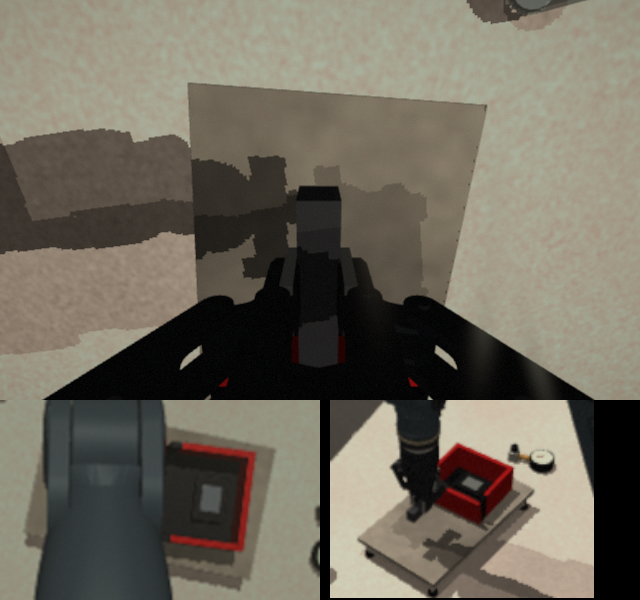

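The square is held straight in the jaws (stock 297–341 px) above the plate's free end, and the gripper hides the box in this view. I'll refine the box yaw with line fits from the first top image and lower towards the plate.

servo_tool(motion=[[0,[0,0,0.01],0],[0,[0,0,0.025],0],[0,[0,0,0.04],0],[0,[0,0,0.055],0],[0,[0,0,0.065],0],[0,[0,0,0.07],0],[0,[0,0,0.07],0],[0,[0,0,0.07],0]])

```text
clock: 6.18
eef_pos: [0.5954, -0.011, 0.0985]
tool_rot: [-0.0, 0.754, 0.657, 0.0]
force: [0.3, -0.6, -3.9]
finger_gap: 0.0161
grip_force: 98.6
```

```bash
python3 - <<'E'
from h import *
im=cv2.imread("pics/top0.png").astype(float);m=bot.camera_model("top");R=im[...,2]-im[...,1]
def sub(rows,rng,sgn,z):
    p=[]
    for y in rows:
        v=R[y,rng[0]:rng[1]];v=v if sgn>0 else v[::-1]
        i=np.argmax(v>40);f=i-1+(40-v[i-1])/(v[i]-v[i-1]) if i else 0
        p.append((rng[0]+f if sgn>0 else rng[1]-1-f,y))
    p=np.array(p);P=ray(m,p+[0,0],z)[:,:2]*1000
    vx,vy,x,y=cv2.fitLine(P.astype(np.float32),cv2.DIST_HUBER,0,.01,.01).ravel()
    if vx<0:vx,vy=-vx,-vy
    return np.degrees(np.arctan2(vy,vx)).round(2),(x.round(1),y.round(1)),p[[0,-1]].round(1).tolist()
print("panel outer top",sub(range(163,207),(350,372),1,.125))
print("-y wall outer top",sub(range(169,212),(405,430),-1,.125))
Rt=R.T
def subc(cols,rng,sgn,z):
    global R
    R0=R;R=Rt
    p=[]
    for x in cols:
        v=R[x,rng[0]:rng[1]];v=v if sgn>0 else v[::-1]
        i=np.argmax(v>40);f=i-1+(40-v[i-1])/(v[i]-v[i-1])
        p.append((x,rng[0]+f if sgn>0 else rng[1]-1-f))
    R=R0;P=ray(m,np.array(p),z)[:,:2]*1000
    vx,vy,x,y=cv2.fitLine(P.astype(np.float32),cv2.DIST_HUBER,0,.01,.01).ravel()
    return np.degrees(np.arctan(vx/vy)).round(2),(x.round(1),y.round(1))
print("+x wall outer",subc(range(384,412),(150,175),1,.125),"-x wall",subc(range(380,408),(205,225),-1,.125))
d=np.load("w3.npz");P=ray(d,[[188,83],[487,105]],.058);print("plate edge",P,np.degrees(np.arctan2(P[1,1]-P[0,1],P[1,0]-P[0,0])),np.linalg.norm(P[1]-P[0]))
s=bot.read_state();print(s["eef_pos"],s["tool_rot"],s["force"],s["ft_torque"])
E
```

```text
panel outer top (np.float32(-8.09), (np.float32(597.3), np.float32(-113.4)), [[368.7, 163.0], [363.0, 206.0]])
-y wall outer top (np.float32(-8.04), (np.float32(573.6), np.float32(-256.9)), [[417.1, 169.0], [411.9, 211.0]])
+x wall outer (np.float32(8.1), (np.float32(644.8), np.float32(-205.4))) -x wall (np.float32(8.06), (np.float32(495.1), np.float32(-188.5)))
plate edge [[0.52317694 0.08411016 0.058     ]
 [0.72436382 0.04108771 0.058     ]] -12.070513245206888 0.20573549113374284
[ 0.5953775  -0.01101213  0.09850544] [-4.95295010e-05  7.53678850e-01  6.57242868e-01  4.03933636e-05] [ 0.29370747 -0.58252789 -3.85096634] [ 0.05490196 -0.00714566  0.01057016]
```

Box yaw is −8.07° on all four edges. The upright panel face should be at about box y = 76 mm, and the square's corner is at 126 mm, centred to 1 mm. Now I'll feel for the plate.

servo_tool(motion=[[0,[0,0,0.0015],0.3],[0,[0,0,0.003],0.3],[0,[0,0,0.0045],0.3],[0,[0,0,0.006],0.3],[0,[0,0,0.0075],0.3],[0,[0,0,0.009],0.3],[0,[0,0,0.01],0.3],[0,[0,0,0.01],0.3]])

```text
clock: 6.85
eef_pos: [0.5952, -0.0115, 0.088]
tool_rot: [-0.0, 0.756, 0.655, -0.0]
force: [-0.1, -0.4, -4.7]
finger_gap: 0.0156
grip_force: 98.6
```

servo_tool(motion=[[0,[0,0,0.0007],0],[0,[0,0,0.0014],0],[0,[0,0,0.0021],0],[0,[0,0,0.0028],0],[0,[0,0,0.0035],0],[0,[0,0,0.0035],0]])

```text
clock: 7.35
eef_pos: [0.5953, -0.0114, 0.0847]
tool_rot: [-0.0, 0.756, 0.655, -0.0]
force: [-0.4, 0.2, -3.6]
finger_gap: 0.0158
grip_force: 98.6
```

servo_tool(motion=[[0,[0,0,0.0006],0],[0,[0,0,0.0012],0],[0,[0,0,0.0018],0],[0,[0,0,0.0018],0]])

```text
clock: 7.68
eef_pos: [0.5953, -0.0114, 0.0829]
tool_rot: [-0.0, 0.756, 0.655, -0.0]
force: [0.1, 0.4, -4.5]
finger_gap: 0.0156
grip_force: 98.6
```

Bottom is at about 0.0617 m with no contact yet, so I'll continue in small steps.

servo_tool(motion=[[0,[0,0,0.0005],0],[0,[0,0,0.001],0],[0,[0,0,0.0015],0],[0,[0,0,0.0015],0]])

```text
clock: 8.02
eef_pos: [0.5953, -0.0114, 0.0814]
tool_rot: [-0.0, 0.756, 0.655, -0.0]
force: [-0.9, 0.4, -3.3]
finger_gap: 0.0155
grip_force: 98.6
```

servo_tool(motion=[[0,[0,0,0.0005],0],[0,[0,0,0.001],0],[0,[0,0,0.001],0]])

```text
clock: 8.27
eef_pos: [0.5953, -0.0115, 0.0804]
tool_rot: [-0.0, 0.756, 0.655, -0.0]
force: [0.1, -1.1, -3.4]
finger_gap: 0.0157
grip_force: 98.6
```

servo_tool(motion=[[0,[0,0,0.0005],0],[0,[0,0,0.001],0],[0,[0,0,0.001],0]])

```text
clock: 8.52
eef_pos: [0.5953, -0.0115, 0.0794]
tool_rot: [-0.0, 0.756, 0.655, -0.0]
force: [-0.7, 0.3, -4.4]
finger_gap: 0.0159
grip_force: 98.6
```

servo_tool(motion=[[0,[0,0,0.0004],0],[0,[0,0,0.0008],0],[0,[0,0,0.0008],0]])

```text
clock: 8.77
eef_pos: [0.5953, -0.0114, 0.0786]
tool_rot: [-0.0, 0.756, 0.655, -0.0]
force: [-1.6, 0.4, -3.6]
finger_gap: 0.0158
grip_force: 98.6
```

servo_tool(motion=[[0,[0,0,0.0004],0],[0,[0,0,0.0008],0],[0,[0,0,0.0008],0]])

```text
clock: 9.02
eef_pos: [0.5953, -0.0114, 0.0778]
tool_rot: [-0.0, 0.756, 0.655, -0.0]
force: [0.5, -0.2, -3.4]
finger_gap: 0.0161
grip_force: 98.6
```

servo_tool(motion=[[0,[0,0,0.0004],0],[0,[0,0,0.0008],0],[0,[0,0,0.0008],0]])

```text
clock: 9.27
eef_pos: [0.5954, -0.0114, 0.0771]
tool_rot: [-0.0, 0.756, 0.655, 0.0]
force: [-0.5, 0.0, -4.5]
finger_gap: 0.0161
grip_force: 98.8
```

servo_tool(motion=[[0,[0,0,0.0004],0],[0,[0,0,0.0008],0],[0,[0,0,0.0008],0]])

```text
clock: 9.52
eef_pos: [0.5954, -0.0115, 0.077]
tool_rot: [0.0, 0.756, 0.655, 0.0]
force: [-2.0, 0.3, 4.5]
finger_gap: 0.0158
grip_force: 99.8
```

servo_tool(motion=[[0,[0,0,0.0004],0],[0,[0,0,0.0008],0],[0,[0,0,0.0008],0]])

```text
clock: 9.77
eef_pos: [0.5954, -0.0114, 0.077]
tool_rot: [0.0, 0.756, 0.655, 0.0]
force: [-5.8, -0.2, 11.8]
finger_gap: 0.0156
grip_force: 100.8
```

Contact is at TCP z = 0.0770, so the plate top is about 0.056 m, with about 10 N/mm stiffness. I'll lift clear by 1 mm and advance to near the panel.

servo_tool(motion=[[0,[0,0,-0.0015],0],[0,[0,0,-0.0026],0],[0,[-0.006,0,-0.0026],0],[0,[-0.014,0,-0.0026],0],[0,[-0.022,0,-0.0026],0],[0,[-0.03,0,-0.0026],0],[0,[-0.034,0,-0.0026],0],[0,[-0.034,0,-0.0026],0]])

```text
clock: 10.43
eef_pos: [0.5903, -0.0465, 0.078]
tool_rot: [-0.0, 0.756, 0.654, -0.0]
force: [0.4, -0.5, -3.7]
finger_gap: 0.0156
grip_force: 98.7
```

servo_tool(motion=[[0,[-0.0008,0,0],0],[0,[-0.0016,0,0],0],[0,[-0.0024,0,0],0],[0,[-0.0032,0,0],0],[0,[-0.004,0,0],0],[0,[-0.0048,0,0],0],[0,[-0.0056,0,0],0],[0,[-0.006,0,0],0]])

```text
clock: 11.1
eef_pos: [0.5897, -0.0508, 0.0781]
tool_rot: [-0.0, 0.755, 0.655, 0.0]
force: [0.3, 3.1, -4.5]
finger_gap: 0.0164
grip_force: 98.6
```

servo_tool(motion=[[0,[-0.0006,0,0],0],[0,[-0.0012,0,0],0],[0,[-0.0018,0,0],0],[0,[-0.0024,0,0],0],[0,[-0.003,0,0],0],[0,[-0.0036,0,0],0],[0,[-0.0042,0,0],0],[0,[-0.0042,0,0],0]])

```text
clock: 11.77
eef_pos: [0.5891, -0.0553, 0.0782]
tool_rot: [0.0, 0.756, 0.655, 0.0]
force: [-0.5, 0.9, -3.5]
finger_gap: 0.0156
grip_force: 98.6
```

servo_tool(motion=[[0,[-0.0005,0,0],0],[0,[-0.001,0,0],0],[0,[-0.0015,0,0],0],[0,[-0.002,0,0],0],[0,[-0.002,0,0],0]])

```text
clock: 12.18
eef_pos: [0.5888, -0.0573, 0.0781]
tool_rot: [0.0, 0.756, 0.655, 0.0]
force: [-0.2, 2.4, -2.9]
finger_gap: 0.016
grip_force: 98.6
```

servo_tool(motion=[[0,[-0.0005,0,0],0],[0,[-0.001,0,0],0],[0,[-0.0015,0,0],0],[0,[-0.0015,0,0],0]])

```text
clock: 12.52
eef_pos: [0.5887, -0.0583, 0.0782]
tool_rot: [-0.0, 0.756, 0.655, 0.0]
force: [0.9, 4.9, -0.4]
finger_gap: 0.0158
grip_force: 98.7
```

servo_tool(motion=[[0,[-0.0004,0,0],0],[0,[-0.0008,0,0],0],[0,[-0.0008,0,0],0]])

```text
clock: 12.77
eef_pos: [0.5886, -0.0584, 0.0783]
tool_rot: [-0.001, 0.755, 0.655, 0.001]
force: [0.8, 8.0, -2.1]
finger_gap: 0.0158
grip_force: 98.9
```

The panel is at its stop with 8 N. I'll ease off, set the stock down, then press both.

servo_tool(motion=[[0,[0.0005,0,0],0],[0,[0.0009,0,0],0],[0,[0.0009,0,0.0005],0],[0,[0.0009,0,0.001],0],[0,[0.0009,0,0.0014],0],[0,[0.0009,0,0.0018],0],[0,[0.0009,0,0.0021],0],[0,[0.0009,0,0.0021],0]])

```text
clock: 13.43
eef_pos: [0.5888, -0.0584, 0.0771]
tool_rot: [0.0, 0.756, 0.655, 0.001]
force: [-2.7, 5.3, 8.8]
finger_gap: 0.0157
grip_force: 100.4
```

```bash
python3 - <<'E'
from rig import bot
s=bot.read_state();print(s["force"],s["ft_torque"],s["eef_pos"],s["tool_rot"])
E
```

```text
[-2.67276113  5.32473558  8.81091539] [1.08938633 0.5878756  0.11484199] [ 0.58875716 -0.05838849  0.07706385] [1.42820731e-04 7.55542682e-01 6.55099194e-01 5.30467627e-04]
```

servo_tool(motion=[[0,[-0.0003,0,0],0],[0,[-0.0005,0,0],0],[0,[-0.0005,0,0],0],[0,[-0.0005,0,0],0]])

```text
clock: 13.77
eef_pos: [0.5887, -0.0584, 0.0771]
tool_rot: [-0.0, 0.755, 0.655, 0.001]
force: [-2.7, 8.1, 9.1]
finger_gap: 0.0158
grip_force: 100.3
```

servo_tool(motion=[[0,[-0.0002,0,0],0],[0,[-0.0003,0,0],0],[0,[-0.0003,0,0],0],[0,[-0.0003,0,0],0],[0,[-0.0003,0,0],0],[0,[-0.0003,0,0],0],[0,[-0.0003,0,0],0],[0,[-0.0003,0,0],0]])

```text
clock: 14.43
eef_pos: [0.5887, -0.0584, 0.0771]
tool_rot: [-0.0, 0.755, 0.655, 0.001]
force: [-1.9, 9.7, 9.3]
finger_gap: 0.0158
grip_force: 100.3
```

servo_tool(motion=[[0,[0,0,0],0],[0,[0,0,0],0],[0,[0,0,0],0],[0,[0,0,0],0],[0,[0,0,0],0],[0,[0,0,0],0],[0,[0,0,0],0],[0,[0,0,0],0]])

```text
clock: 15.1
eef_pos: [0.5887, -0.0584, 0.0771]
tool_rot: [-0.0, 0.755, 0.655, 0.001]
force: [-2.2, 9.8, 9.8]
finger_gap: 0.0161
grip_force: 100.3
```

```bash
python3 - <<'E'
from rig import bot
import cv2,numpy as np
s=bot.read_state();print(s["force"],s["ft_torque"],s["eef_pos"],s["tool_rot"])
sd=bot.capture("side");t=bot.capture("top")
w=bot.capture("wrist")
a=cv2.resize(sd[125:215,280:400],None,fx=5,fy=5,interpolation=cv2.INTER_CUBIC)
o=np.zeros((600,800,3),np.uint8);o[:450,:600]=a
b=cv2.resize(t[150:225,345:425],None,fx=2,fy=2);o[450:600,:160]=b
b=cv2.resize(w[100:400,200:440],(160,200));o[400:600,620:780]=b
cv2.imwrite("pics/c4.png",o);cv2.imwrite("pics/t4.png",t)
E
```

```text
[-2.1922454   9.77500736  9.76732696] [ 1.7919752   0.52767077 -0.02144766] [ 0.58873486 -0.05844886  0.07705697] [-3.21487051e-04  7.55389170e-01  6.55275460e-01  1.08178813e-03]
```

View pics/c4.png

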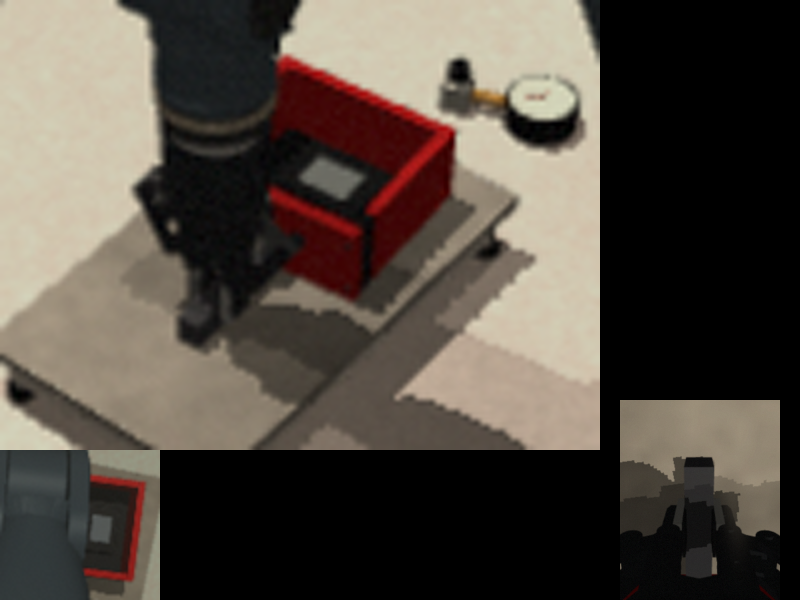

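The side crop shows the panel at (300–360, 200–295) standing parallel to the box walls, with only a thin spacer strip at x≈368. Readings are about 10 N on the panel and 13.6 N down, with the square straight. I'll hold a little longer, retreat, and check the lean from above while still holding the square.

servo_tool(motion=[[0,[0,0,0],0],[0,[0,0,0],0],[0,[0,0,0],0],[0,[0,0,0],0],[0,[0,0,0],0],[0,[0,0,0],0],[0,[0,0,0],0],[0,[0,0,0],0]])

```text
clock: 15.92
eef_pos: [0.5887, -0.0584, 0.077]
tool_rot: [-0.0, 0.755, 0.655, 0.001]
force: [-3.2, 8.5, 9.0]
finger_gap: 0.0157
grip_force: 100.3
```

servo_tool(motion=[[0,[0.001,0,0],0],[0,[0.002,0,-0.001],0],[0,[0.005,0,-0.003],0],[0,[0.012,0,-0.01],0],[0,[0.012,0,-0.035],0],[0,[0.012,0,-0.065],0],[0,[0.012,0,-0.095],0],[0,[0.012,0,-0.105],0]])

```text
clock: 16.58
eef_pos: [0.5918, -0.0473, 0.1854]
tool_rot: [0.002, 0.756, 0.655, 0.002]
force: [0.9, -0.6, -3.2]
finger_gap: 0.0158
grip_force: 98.8
```

servo_tool(motion=[[0,[-0.01,0,0],0],[0,[-0.02,0,0],0],[0,[-0.025,0,0],0],[0,[-0.025,0,0],0],[0,[-0.025,0,0],0]])

```text
clock: 17.0
eef_pos: [0.5858, -0.0728, 0.1794]
tool_rot: [-0.001, 0.756, 0.655, -0.001]
force: [0.2, 0.3, -4.4]
finger_gap: 0.0159
grip_force: 98.7
```

```bash
python3 - <<'E'
from h import *
s=bot.read_state();m=bot.camera_model("wrist");im=bot.capture("wrist");cv2.imwrite("pics/w5.png",im)
np.savez("w5.npz",**m);print(s["eef_pos"],s["tool_rot"],s["force"])
E
```

```text
[ 0.58578352 -0.07280841  0.17943157] [-0.00109155  0.75603214  0.65453307 -0.0008252 ] [ 0.17940718  0.27882309 -4.44060664]
```

View pics/w5.png

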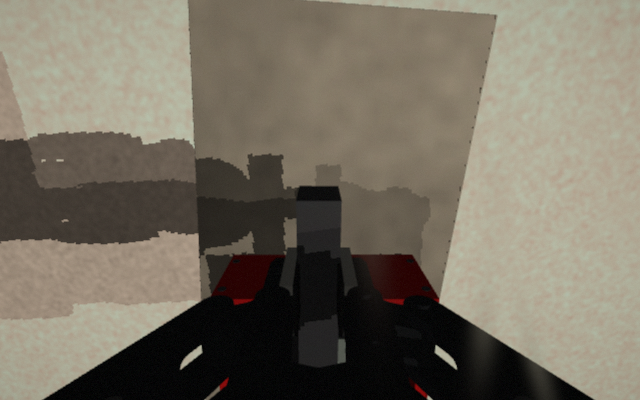

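The wrist view shows the panel's outer face as a dark red band, with its foot at row ~254 and its top edge (brighter red) at row ~300 near columns 225 and 420.

```bash
python3 - <<'E'
from h import *
im=cv2.imread("pics/w5.png").astype(float);d=np.load("w5.npz");s=bot.read_state()
r=im[...,2];red=r-im[...,1]
n=np.array([np.sin(np.radians(8.07)),np.cos(np.radians(8.07))])
def cross(v,r0,th):
    for i in range(len(v)-1):
        if v[i]<th<=v[i+1]: return r0+i+(th-v[i])/(v[i+1]-v[i])
H=.0558
F,T=[],[]
for c in list(range(240,262,4))+list(range(362,402,5)):
    f=cross(red[240:270,c],240,35); F.append((c,f) if f else None)
for c in (224,228,232,236,408,412,416,420,424):
    v=red[285:312,c];t=cross(v,285,(np.median(red[270:288,c])+v.max())/2); T.append((c,t)); print(c,v.astype(int).tolist())
F=[f for f in F if f];T=[t for t in T if t[1]]
print(np.round(F,1).tolist(),np.round(T,1).tolist())
f=ray(d,F,H)[:,:2]@n;t=ray(d,T,H+.065)[:,:2]@n
off=.1738-.060+0
print("foot",np.round(f*1000,1),"top",np.round(t*1000,1),"diff mm",1000*(np.median(t)-np.median(f)))
E
```

```text
224 [39, 20, 2, -1, 1, 17, 35, 39, 39, 39, 22, -1, 0, 0, 0, 1, -2, 3, 2, -1, -1, -2, -3, 1, 1, -2, 0]
228 [37, 37, 37, 37, 37, 37, 38, 37, 38, 36, 36, 23, 3, -2, -1, -1, -1, 1, 2, -1, 3, -1, 0, -3, 2, 2, 0]
232 [38, 35, 36, 37, 37, 37, 37, 39, 37, 38, 36, 37, 38, 36, 29, 13, -2, -3, 1, -3, -2, -1, 0, 0, 1, 1, -1]
236 [37, 38, 37, 38, 39, 38, 40, 38, 39, 36, 39, 39, 38, 44, 90, 108, 108, 105, 107, 66, 8, 2, -2, 1, -1, 1, -2]
408 [36, 37, 38, 38, 39, 37, 38, 38, 37, 37, 37, 22, 6, 4, -3, 1, 1, 1, -1, 1, -2, -1, 3, 3, -1, 2, 1]
412 [35, 37, 39, 36, 37, 39, 34, 37, 38, 38, 19, 3, 0, 1, -2, -1, 0, 1, 0, -1, 0, -2, 2, 1, 0, 0, -1]
416 [39, 38, 38, 37, 37, 38, 35, 36, 36, 31, 16, 1, -2, -2, 0, -2, 1, -1, 0, -2, -2, -1, 4, -3, 1, 0, -4]
420 [37, 38, 38, 37, 37, 37, 36, 39, 35, 39, 19, -1, 2, -1, -1, 2, -3, -3, -2, -2, 0, 0, 1, -1, -2, 0, 1]
424 [31, 15, -2, -1, 0, 13, 33, 38, 36, 37, 29, 13, 1, -1, -3, 1, 0, -1, 0, 0, -2, 0, -1, 0, -1, 1, 3]
[[240.0, 255.6], [244.0, 256.0], [248.0, 255.4], [252.0, 255.6], [256.0, 255.6], [260.0, 255.6], [392.0, 258.7], [397.0, 255.0]] [[224.0, 291.8], [228.0, 290.5], [232.0, 291.8], [236.0, 298.6], [408.0, 287.0], [412.0, 286.5], [420.0, 291.8], [424.0, 291.5]]
foot [-37.  -37.3 -36.8 -37.  -37.  -37.  -40.  -36.7] top [-30.5 -29.6 -30.5 -35.6 -27.2 -26.8 -30.7 -30.5] diff mm 6.495471949447995
```

```bash
python3 - <<'E'
from h import *
im=cv2.imread("pics/w5.png").astype(float);d=np.load("w5.npz")
red=im[...,2]-im[...,1];n=np.array([np.sin(np.radians(8.07)),np.cos(np.radians(8.07))]);H=.0558
def cross(v,r0,th):
    i=np.argmax(v>th);return r0+i-1+(th-v[i-1])/(v[i]-v[i-1])
F=[(c,cross(red[245:265,c],245,18)) for c in list(range(235,270,5))+list(range(370,405,5))]
T=[(c,cross(red[285:310,c],285,72)) for c in range(212,441) if red[290:306,c].max()>95]
f=ray(d,F,H)[:,:2]@n*1000;t=ray(d,T,H+.065)[:,:2]@n*1000
print(np.round(F,1).tolist(),np.round(f,1));print(np.round(T,1).tolist(),np.round(t,1));print(np.median(t)-np.median(f),(np.median(t)-np.median(f))/65)
E
```

```text
[[235.0, 254.0], [240.0, 254.3], [245.0, 254.3], [250.0, 254.3], [255.0, 254.1], [260.0, 254.3], [265.0, 254.3], [370.0, 254.4], [375.0, 254.6], [380.0, 254.5], [385.0, 254.2], [390.0, 254.2], [395.0, 254.1], [400.0, 254.2]] [-35.5 -35.8 -35.8 -35.8 -35.6 -35.8 -35.8 -36.1 -36.3 -36.2 -35.9 -35.9
 -35.9 -35.9]
[[234.0, 298.6], [235.0, 298.6], [236.0, 298.6], [237.0, 298.6], [238.0, 298.6], [239.0, 298.6], [240.0, 298.6], [241.0, 298.6], [242.0, 298.6], [243.0, 298.6], [244.0, 298.6], [245.0, 298.6], [246.0, 298.6], [247.0, 298.7], [248.0, 298.6], [249.0, 298.6], [388.0, 298.8], [389.0, 298.8], [390.0, 298.7], [391.0, 298.7], [392.0, 298.7], [393.0, 298.7], [394.0, 298.7], [395.0, 298.7], [396.0, 298.7], [397.0, 298.7], [398.0, 298.7], [399.0, 298.6], [400.0, 298.7], [401.0, 298.6], [402.0, 298.6], [437.0, 298.4], [438.0, 298.5]] [-35.5 -35.6 -35.6 -35.6 -35.6 -35.6 -35.6 -35.6 -35.6 -35.6 -35.6 -35.6
 -35.6 -35.6 -35.6 -35.6 -35.9 -35.8 -35.8 -35.8 -35.8 -35.8 -35.8 -35.8
 -35.8 -35.8 -35.8 -35.7 -35.8 -35.8 -35.7 -35.6 -35.7]
0.20156254888870961 0.0031009622905955325
```

The lean is 0.003 rad, so the panel is upright (face at box y ≈ 78 mm). Carrying the square back to the mat centre.

servo_tool(motion=[[0,[0.014,-0.007,0],0],[0,[0.04,-0.021,0],0],[0,[0.068,-0.036,0],0],[0,[0.096,-0.05,0],0],[0,[0.124,-0.065,0],0],[0,[0.152,-0.08,0],0],[0,[0.18,-0.095,0],0],[0,[0.208,-0.109,0],0]])

```text
clock: 17.72
eef_pos: [0.5067, 0.1511, 0.1808]
tool_rot: [-0.0, 0.755, 0.655, -0.0]
force: [0.5, 0.1, -3.5]
finger_gap: 0.0157
grip_force: 98.5
```

servo_tool(motion=[[0,[0.028,-0.015,0],0],[0,[0.056,-0.03,0],0],[0,[0.084,-0.044,0],0],[0,[0.112,-0.059,0],0],[0,[0.135,-0.071,0],0],[0,[0.145,-0.0765,0],0],[0,[0.145,-0.0765,0],0],[0,[0.145,-0.0765,0],0]])

```text
clock: 18.38
eef_pos: [0.4524, 0.304, 0.1807]
tool_rot: [0.0, 0.755, 0.656, -0.0]
force: [0.1, -0.4, -3.8]
finger_gap: 0.0158
grip_force: 98.5
```

servo_tool(motion=[[0,[0,0,0.01],0],[0,[0,0,0.035],0],[0,[0,0,0.065],0],[0,[0,0,0.095],0],[0,[0,0,0.12],0],[0,[0,0,0.135],0],[0,[0,0,0.14],0],[0,[0,0,0.14],0]])

```text
clock: 19.05
eef_pos: [0.4525, 0.3019, 0.0395]
tool_rot: [-0.0, 0.756, 0.654, -0.001]
force: [0.1, -0.0, -4.2]
finger_gap: 0.0156
grip_force: 98.5
```

servo_tool(motion=[[0,[0,0,0.004],0],[0,[0,0,0.007],0],[0,[0,0,0.01],0],[0,[0,0,0.0115],0],[0,[0,0,0.0125],0],[0,[0,0,0.0125],0]])

```text
clock: 19.55
eef_pos: [0.4531, 0.3036, 0.0287]
tool_rot: [-0.0, 0.756, 0.655, 0.0]
force: [-0.6, -1.0, -3.9]
finger_gap: 0.0159
grip_force: 98.5
```

servo_tool(motion=[[0,[0,0,0.0005],0],[0,[0,0,0.001],0],[0,[0,0,0.0015],0],[0,[0,0,0.0015],0]])

```text
clock: 19.88
eef_pos: [0.4531, 0.3036, 0.027]
tool_rot: [-0.0, 0.756, 0.655, 0.0]
force: [-0.0, 0.5, -3.9]
finger_gap: 0.0158
grip_force: 98.5
```

servo_tool(motion=[[0,[0,0,0.0005],0],[0,[0,0,0.001],0],[0,[0,0,0.0015],0],[0,[0,0,0.0015],0]])

```text
clock: 20.22
eef_pos: [0.453, 0.3035, 0.0254]
tool_rot: [-0.0, 0.756, 0.655, -0.0]
force: [0.3, 0.1, -2.9]
finger_gap: 0.0158
grip_force: 98.5
```

servo_tool(motion=[[0,[0,0,0.0004],0],[0,[0,0,0.0007],0],[0,[0,0,0.0007],0]])

```text
clock: 20.47
eef_pos: [0.4531, 0.3035, 0.0252]
tool_rot: [-0.0, 0.756, 0.655, 0.0]
force: [-1.7, -1.8, 2.8]
finger_gap: 0.0162
grip_force: 99.6
```

Contact is at the same height as at the grasp, so I'll open and lift away.

servo_tool(motion=[[0.25,[0,0,0],0],[0.3,[0,0,0],0],[0.4,[0,0,0],0],[0.5,[0,0,0],0],[0.5,[0,0,0],0],[0.5,[0,0,0],0],[0.5,[0,0,0],0],[0.5,[0,0,0],0]], squeeze=20)

```text
clock: 21.13
eef_pos: [0.4531, 0.3035, 0.0248]
tool_rot: [-0.0, 0.756, 0.655, 0.0]
force: [0.9, -0.1, -0.5]
finger_gap: 0.0427
grip_force: 0.0
```

servo_tool(motion=[[0.5,[0,0,-0.005],0],[0.5,[0,0,-0.02],0],[0.5,[0,0,-0.04],0],[0.5,[0,0,-0.07],0],[0.5,[0,0,-0.1],0],[0.5,[0,0,-0.13],0],[0.5,[0,0,-0.15],0],[0.5,[0,0,-0.15],0]])

```text
clock: 21.8
eef_pos: [0.4548, 0.3047, 0.1797]
tool_rot: [0.0, 0.756, 0.655, 0.004]
force: [0.1, 0.0, 0.6]
finger_gap: 0.0427
grip_force: 0.0
```

```bash
python3 - <<'E'
from h import *
s=bot.read_state();m=bot.camera_model("wrist");im=bot.capture("wrist");t=bot.capture("top");sd=bot.capture("side")
o=np.zeros((600,640,3),np.uint8);o[:400]=im
a=cv2.resize(t[140:240,290:450],None,fx=2,fy=2);o[400:600,:320]=a
a=cv2.resize(sd[250:350,270:430],None,fx=2,fy=2);o[400:600,320:640]=a
cv2.imwrite("pics/c6.png",o);print(s["eef_pos"],s["finger_gap"],s["clock"])
E
```

```text
[0.45482414 0.30470802 0.17974301] 0.042658025085755495 21.8
```

View pics/c6.png

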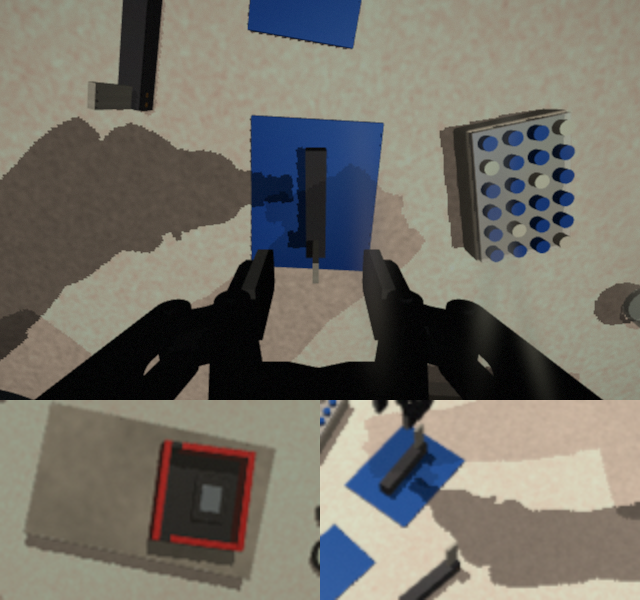

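The square stands upright in the middle of its mat (stock at 305–326, 148–258), released. The panel is upright, and the rack, gauge and beaker look undisturbed. Handing in.

```bash
python3 -c "
from rig import bot
print(bot.job_done())"
```

```text
the job is handed in; nothing more can be done
None
```

The job is handed in, though it returned no verdict. I pressed the panel upright with the square and measured a lean of about 0.003 rad. The square was held at about 10 N on the panel and 13 N down for about 2 s, then stood back on its mat and released.

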